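# Switch the vacuum to the loaded filter head

## Task

A sample is ready in the steel funnel on one of the four filter heads. Pull up the spring-loaded selector knob, turn its pointer to the mark of that head, feel for the detent and let the knob drop fully home in it, never forcing the mechanism; then swing the shut-off lever from shut to fully open. Leave the funnel, the covers and everything else on the bench where they are.

Things in the scene. Friction and masses are not known exactly. Their poses are not given: they have to be found in the camera images.
- valve: Selector valve: fixed aluminium body with a flat dial 101 mm across, its face 72 mm above the bench. Origin on the valve's axis at bench height, z up, x toward the closed dot on the dial (away from the robot, within 12 degrees). Anticlockwise from above, the marks lie at +70 (mark1), +35 (mark2), -35 (mark3), -70 (mark4) degrees. More than 25 N between knob and valve damages its key or stop.
- mark_closed (a point): The closed dot on the dial, 44.5 mm from the axis, where the knob starts, home. A 4 mm index key under the knob drops into 5.5 mm notches 28 mm from the axis (1.5 degrees of play either way). The closed notch is exact; the four head notches are on one hand-set plate hidden under the knob and lie up to 7.5 degrees off their marks, all four by the same unseen amount to the same side.
- knob: Black selector knob: a round skirt 69 mm across, 8 mm thick, with a pointer nose; on it a grip bar 46 mm long (along the knob's x axis, centred on the turning axis), 14 mm wide, 28 mm high. Origin on the axis at the skirt's underside, 74 mm above the bench when home; skirt top +8 mm, bar top +36 mm; x axis toward the pointer, z up. Turns up to 90 degrees either way from the closed dot.
- pointer (a point): Tip of the knob's pointer nose, 44.5 mm from the axis, 5 mm above the skirt's underside; axes as the knob's. A spring holds the knob down: about 10 N at home, 11 N at 10 mm of lift, where it meets its stop. The index key leaves its notch at 5 mm of lift. Let go between notches, the knob rides 4 to 5 mm proud on its key (turns with 0.05 to 0.1 N m) and drops home by itself when turned over a notch.
- lever (a joint): Angle of the shut-off cock's lever: 0 = shut (lever across its pipe, pointing away from the robot), 1.571 rad = fully open at its stop (lever along the pipe, pointing to the right, away from the valve). It turns clockwise from above as it opens and stays where it is left (0.15 N m of friction).
- lever_grip (a point): Middle of the lever's black sleeve, which is 50 mm long, 14 mm wide and 12 mm high, 91 mm above the bench and 66 mm from the upright pivot axis; x axis along the lever, outward from the pivot. Nothing is within 45 mm below it.
- funnel: Steel filter funnel with lid and lid knob, 154 mm high, 93 mm across, standing loose on one of the four filter heads; origin at the centre of its foot, 100 mm above the bench.
- head1 (a point): Centre of the top of filter head 1 (leftmost as the robot sees them), a 60 mm flange 100 mm above the bench; a steel tube joins it to the valve port at mark 1.
- mark1 (a point): Middle of the engraved line on the dial for head 1, 44.5 mm from the valve's axis.
- head2 (a point): Centre of the top of filter head 2 (second from left as the robot sees them), a 60 mm flange 100 mm above the bench; a steel tube joins it to the valve port at mark 2.
- mark2 (a point): Middle of the engraved line on the dial for head 2, 44.5 mm from the valve's axis.
- head3 (a point): Centre of the top of filter head 3 (third from left as the robot sees them), a 60 mm flange 100 mm above the bench; a steel tube joins it to the valve port at mark 3.
- mark3 (a point): Middle of the engraved line on the dial for head 3, 44.5 mm from the valve's axis.
- head4 (a point): Centre of the top of filter head 4 (rightmost as the robot sees them), a 60 mm flange 100 mm above the bench; a steel tube joins it to the valve port at mark 4.
- mark4 (a point): Middle of the engraved line on the dial for head 4, 44.5 mm from the valve's axis.
- cover1: Loose steel cover, 58 mm across, 22 mm high, on a head that is not in use; origin at its underside.
- cover2: Loose steel cover, 58 mm across, 22 mm high, on a head that is not in use; origin at its underside.
- cover3: Loose steel cover, 58 mm across, 22 mm high, on a head that is not in use; origin at its underside.
- dish: Two stacked Petri dishes, 91 mm across, 28 mm high, on the drip tray; origin at underside.
- forceps: Steel forceps lying on the bench, 120 mm long; origin at underside.
- jar: Glass jar 64 mm across, 80 mm high, with a steel rod standing in it to 123 mm; origin at underside.
- bottle: Sample bottle 60 mm across, 130 mm high; origin at underside.
- slide_box: Grey slide box 92 x 62 x 34 mm; origin at underside.
- pipette: White micropipette lying on the bench, 260 mm long, 31 mm high; origin under its handle.

How it is judged:
By the outcome, as a careful person would: the job done as asked, in the order asked, and still so for the second after the job is handed in, with the robot touching nothing.
It also fails if it takes over 67 s, if anything falls off the work surface, if the arm or the gripper's body presses on something with over 40 N, if the wrist force passes 120 N, or if a joint passes its speed limit or range.

## Robot

A 6-joint arm with a two-finger parallel gripper is mounted at the origin on the work surface. World frame = base frame: x ahead of the robot, y to its left, z up, the work surface at z = 0. Lengths are in m, angles in rad, forces in N, time in s.
With the tool pointing down it reaches from about 0.25 to 0.775 m from the base axis. Payload 4 kg.
Tool frame: the origin (TCP) lies midway between the tips of the shut fingers; the grasp point (between the pads) lies 19 mm behind it; z points along the fingers, y is the line along which they close (so a half turn about z gives the same grasp; the last joint's range is limited). The gripper opens to 94 mm and grips with 3 to 60 N. Pads are 16 mm wide; open, the fingers measure 119 mm over their backs; the gripper's body (75 mm by 177 mm) begins 78 mm behind the grasp point.
Start: joints at [-1.437, 0.087, 1.371, -0, 1.684, -0.103], TCP at [0.129, -0.535, 0.206] pointing down, gripper open.
Joint ranges: [-3.1, 3.1], [-0.76, 2.03], [0.27, 2.55], [-1.08, 4.22], [0.17, 2.65], [-2.57, 2.57]. Speed limits (rad/s): [2.79, 2.79, 3.14, 3.14, 3.14, 3.14].

## Interface

Orientations are given as [roll, pitch, yaw] about the fixed x, y, z axes, in that order (R = Rz(yaw) Ry(pitch) Rx(roll)).
In Python, from bench import robot gives the robot as it stands.
- The arm moves only by the tool servo_tool, never from a script. Its argument "moves" is a list of rows, each a list of 5 numbers: the shift along the tool's x, y, z in units of 25 mm (1.0 is 25 mm), then the turn about the tool's z in units of 6 degrees (1.0 is 6 degrees), then the closure, from 0 (fully open) to 1 (shut). In form: [[dx, dy, dz, yaw, gripper], ...]. A call has 1 to 10 rows; each row is the pose to reach, as a shift and turn from the pose commanded when the call began, along the tool's axes at that moment; what a row does not reach only later rows make up. A row lasts 1/12 s, in which the tool goes at most 41.7 mm and 7.16 degrees, less where a joint would pass 70% of its speed; a pose out of reach is approached as far as the arm can. A call with a gripper value outside its range is refused whole. The fingers move at their own pace and stop on an object; the grip force is fixed at half the most. Time passes only in rows, so rows that repeat a pose let the fingers close. It gives the time, the measured TCP pose, the force, the opening and the grip force at its end, in the units of the state.
- robot.get_obs(): the state, without advancing time (a new reading comes with each control period).
- robot.snapshot(name): name is "scene" or "side" or "wrist"; returns a dict with "image" (480x640x3 uint8, blue, green, red), "fx", "fy", "cx", "cy" (pixels), "k1" (the pictures are not rectified: a ray, as slopes to the right and down, at radius r is drawn at 1 + k1 r^2 times it, then the intrinsics apply), "eye" and "orientation" of the camera in the world; the wrist camera has in their place "T_tool_cam" (4x4, takes a point from camera to tool coordinates, whose origin is the TCP and whose axes are the flange's). Camera axes: x right, y down, z forward; pixel columns grow to the right and rows downward; lengths in m; the calibration is good to about 2 mm. A picture is of the moment at which its call begins: read the wrist's pose just before it. There is no depth.
- robot.close_job(): hands the job in; it is judged then, once.
The state is a dict: "time": time; "joint_positions": joint angles; "qvel": joint speeds; "joint_torque": joint torques, N m; "tool_pos": TCP position; "ee_rot": TCP orientation; "wrist_force": force on the tool from outside, world axes, zero at the start; "wrist_torque": the same for the moment, N m; "width": finger opening in m; "finger_force": force on a finger pad.
Only numpy, scipy, OpenCV 4.12 (cv2) and the standard library are available. Lean on these libraries where they do the work, as an engineer would, in place of code of your own. Each camera call takes 0.05 s, during which the arm holds its last target. There are 200 camera calls.

## Working session

There is one attempt and no reset: what is moved stays moved. The work goes in short steps, Python scripts to look and compute and a tool call to move; the robot and the scene stay as the last step left them, time stands still between calls to the robot, and variables do not carry over. Pictures are saved under pics/ and viewed, at most 10 in all, crops included, and the job is handed in when it is done.

Besides the shell and the picture viewer there is one more tool, called after "Emit:" in YAML: its name, and indented under it one key for each argument. servo_tool: Moves the arm, as the interface text tells. Its arguments: {"type":"object","properties":{"moves":{"type":"array"}},"required":["moves"]}

```bash
mkdir -p pics; ls; python3 - <<'E'
from bench import robot
import cv2,pickle
o=robot.get_obs();print(o)
for n in("scene","side"):
    s=robot.snapshot(n);pickle.dump(s,open(n+".pkl","wb"));cv2.imwrite(f"pics/{n}.png",s["image"])
    print({k:v for k,v in s.items() if k!="image"})
E
```

```text
pics
{'time': 0.0, 'joint_positions': array([-1.43710824e+00,  8.79693184e-02,  1.37223720e+00, -1.19754485e-05,
        1.68361077e+00, -1.03103670e-01]), 'qvel': array([ 0.00024188,  0.00136167, -0.0004374 ,  0.00042559,  0.00145532,
       -0.00037861]), 'joint_torque': array([ 8.67147610e-04, -3.40186572e+01, -3.02426112e+01,  7.17900856e-02,
        3.29860440e-02, -1.66938862e-04]), 'tool_pos': array([ 0.12893763, -0.53410747,  0.20430502]), 'ee_rot': array([-3.13937861e+00, -2.17122427e-04,  2.36790182e-01]), 'wrist_force': array([0.16066954, 0.22747493, 0.21341503]), 'wrist_torque': array([-0.02623547, -0.03806442,  0.00537169]), 'finger_force': 0.0, 'width': 0.09395557599492349}
{'fx': 468.03460629373006, 'fy': 468.03460629373006, 'cx': 319.8588843548978, 'cy': 236.85084911545414, 'k1': -0.09406789132241256, 'eye': array([ 1.31207572, -0.49992156,  0.7227368 ]), 'orientation': array([-2.19699629,  0.00841214,  0.95948954])}
{'fx': 604.9386508627557, 'fy': 604.9386508627557, 'cx': 319.74157711535986, 'cy': 236.29634873448134, 'k1': -0.12564066272510963, 'eye': array([0.41581177, 1.02941598, 1.05345574]), 'orientation': array([-2.3171824 ,  0.00447681, -2.98770995])}
```

View pics/scene.png

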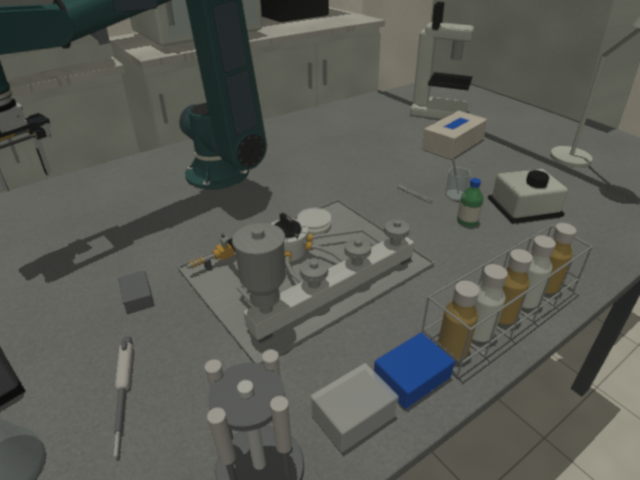

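View pics/side.png

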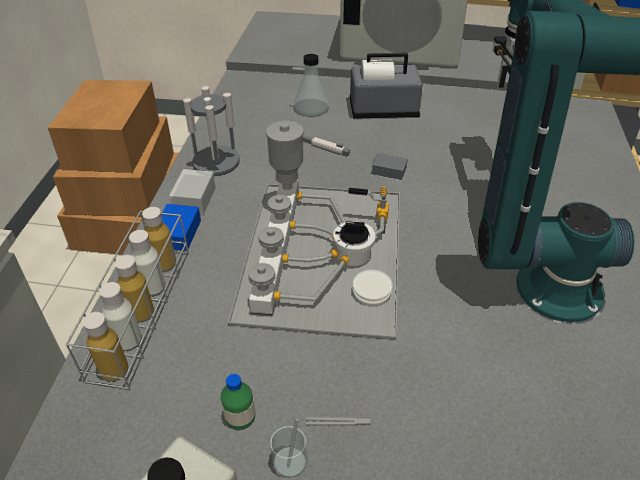

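The scene view shows the funnel at about (260,265), on the end head nearest the camera. The side view shows it at (285,150), on the head farthest to the right of the robot, so it is head 4. The valve is at side (353,235), and the lever's black sleeve is at (358,191).

```bash
cat > h.py <<'E'
import numpy as np,cv2
from scipy.spatial.transform import Rotation as R
def cam(s,obs=None):
    if "eye" in s: return np.array(s["eye"]),R.from_euler("xyz",s["orientation"]).as_matrix()
    T=np.eye(4);T[:3,:3]=R.from_euler("xyz",obs["ee_rot"]).as_matrix();T[:3,3]=obs["tool_pos"]
    T=T@s["T_tool_cam"];return T[:3,3],T[:3,:3]
def ray(s,uv,obs=None):
    e,M=cam(s,obs);p=np.array([(uv[0]-s["cx"])/s["fx"],(uv[1]-s["cy"])/s["fy"]]);q=p.copy()
    for _ in range(20):q=p/(1+s["k1"]*(q@q))
    return e,M@np.array([q[0],q[1],1])
def atz(s,uv,z,obs=None):
    e,d=ray(s,uv,obs);return e+d*(z-e[2])/d[2]
def proj(s,P,obs=None):
    e,M=cam(s,obs);c=M.T@(np.array(P)-e);q=c[:2]/c[2];q=q*(1+s["k1"]*(q@q))
    return np.array([q[0]*s["fx"]+s["cx"],q[1]*s["fy"]+s["cy"]])
def crop(s,x,y,w,h,k,name):
    cv2.imwrite(name,cv2.resize(s["image"][y:y+h,x:x+w],None,fx=k,fy=k,interpolation=cv2.INTER_CUBIC))
E
python3 - <<'E'
from h import *;import pickle
s=pickle.load(open("side.pkl","rb"));crop(s,265,165,150,110,5,"pics/sc.png")
print(atz(s,(353,235),.085),atz(s,(358,191),.091),atz(s,(383,191),.09))
E
```

```text
[ 0.50355804 -0.02081473  0.085     ] [ 0.50912101 -0.18099889  0.091     ] [ 0.44597458 -0.19186642  0.09      ]
```

View pics/sc.png

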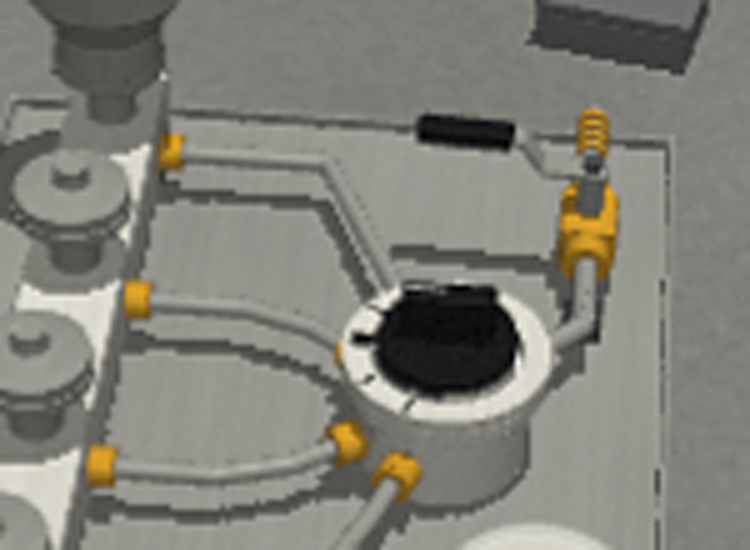

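The crop shows the dial with the pointer at the closed dot at crop (357,338), the knob bar centred at about (450,295), the lever sleeve at (465,130) and the lever pivot at (592,165). I'll move over for a wrist view.

Emit:
servo_tool:
  moves:
    - [0, 0, -1.6, -1, 0]
    - [1, -1, -3, -2, 0]
    - [2, -2, -4, -3, 0]
    - [3.2, -3, -5, -4, 0]
    - [4.4, -4, -5, -5, 0]
    - [5.6, -5, -5, -6, 0]
    - [6.8, -6, -5, -7, 0]
    - [8, -7, -5, -8, 0]
    - [9.2, -8, -5, -9, 0]
    - [10.4, -9, -5, -10, 0]

```text
time: 0.93
tool_pos: [0.3296, -0.2529, 0.3303]
ee_rot: [3.142, -0.0, 1.289]
wrist_force: [-0.8, -0.1, 0.6]
width: 0.0938
finger_force: 0.0
```

```bash
python3 - <<'E'
from bench import robot
from h import *
o=robot.get_obs();print(o["time"],o["tool_pos"],o["ee_rot"],o["joint_positions"])
s=robot.snapshot("wrist");print(s["T_tool_cam"],s["fx"],s["k1"])
E
```

```text
0.9333 [ 0.32962152 -0.25287968  0.33025385] [ 3.14152954e+00 -1.53920395e-04  1.28902955e+00] [-7.91210783e-01 -2.03010743e-01  1.40050295e+00  1.77371924e-04
  1.94412041e+00 -5.09379309e-01]
[[-3.35566396e-04 -9.61985435e-01 -2.73100548e-01  7.92912531e-02]
 [ 9.99999866e-01 -4.30476673e-04  2.87608133e-04 -6.80932184e-04]
 [-3.94238251e-04 -2.73100415e-01  9.61985451e-01 -1.79390177e-01]
 [ 0.00000000e+00  0.00000000e+00  0.00000000e+00  1.00000000e+00]] 385.0352878156081 -0.013415989298027
```

Emit:
servo_tool:
  moves:
    - [1, 0.3, 0, -1.1, 0]
    - [2, 0.6, 0, -2.2, 0]
    - [3, 0.9, 0, -3.3, 0]
    - [4, 1.2, 0, -4.4, 0]
    - [5, 1.5, 0, -5.5, 0]
    - [6, 1.9, 0, -6.6, 0]
    - [7, 2.3, 0, -7.7, 0]
    - [8, 2.6, 0, -8.8, 0]
    - [8.7, 2.9, 0, -9.9, 0]
    - [8.7, 2.9, 0, -11, 0]

```text
time: 1.82
tool_pos: [0.4613, -0.0645, 0.3293]
ee_rot: [3.141, -0.002, 2.445]
wrist_force: [-0.3, -0.6, -0.6]
width: 0.094
finger_force: 0.0
```

Emit:
servo_tool:
  moves:
    - [0, 0, 0, -1.1, 0]
    - [0, 0, 0, -2.2, 0]
    - [0, 0, 0, -3.3, 0]
    - [0, 0, 0, -4.4, 0]
    - [0, 0, 0, -5.5, 0]
    - [0, 0, 0, -6.6, 0]
    - [0, 0, 0, -6.7, 0]
    - [0, 0, 0, -6.7, 0]
    - [0, 0, 0, -6.7, 0]

```text
time: 2.57
tool_pos: [0.46, -0.067, 0.3302]
ee_rot: [3.142, -0.001, 3.135]
wrist_force: [-0.2, 0.1, 0.5]
width: 0.094
finger_force: 0.0
```

```bash
python3 - <<'E'
from bench import robot
from h import *;import pickle
o=robot.get_obs();print(o["time"],o["tool_pos"],o["ee_rot"],o["joint_positions"],o["wrist_force"])
s=robot.snapshot("wrist");pickle.dump((s,o),open("w1.pkl","wb"))
cv2.imwrite("pics/w1.png",s["image"])
for P in [(.5036,-.0208,.11),(.509,-.181,.091),(.446,-.192,.09)]:print(proj(s,P,o))
E
```

```text
2.5667 [ 0.45996929 -0.06695011  0.3301728 ] [ 3.14150277e+00 -5.63042872e-04  3.13484249e+00] [-2.66566030e-01 -9.31958725e-02  1.30531477e+00 -6.17218875e-05
  1.93004100e+00 -1.83063385e+00] [-0.21952876  0.0976238   0.52711175]
[362.61494674 243.63263879]
[220.02628242 244.17332183]
[205.82297603 189.13320193]
```

View pics/w1.png

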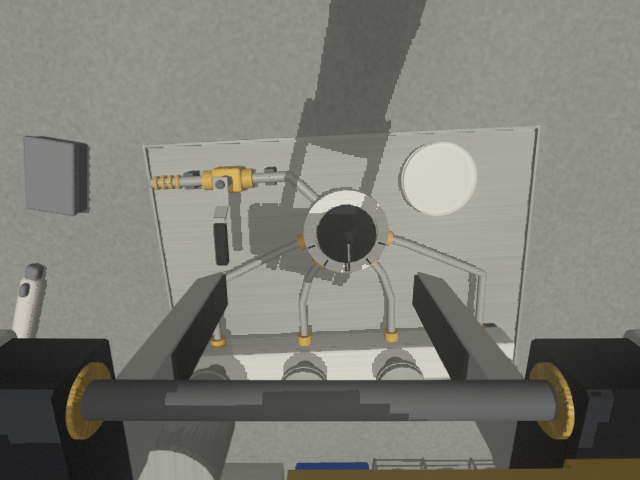

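The wrist view has world +x pointing down the image and -y to the left. The knob is at about (347,234) with its pointer at (347,268), and the lever sleeve is at (221,242). The funnel at lower left is on head 4, whose tube goes to the left port. I'll enlarge it.

```bash
python3 - <<'E'
from h import *;import pickle
s,o=pickle.load(open("w1.pkl","rb"));crop(s,195,165,200,120,4,"pics/w1c.png")
E
```

```text
(no output)
```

View pics/w1c.png

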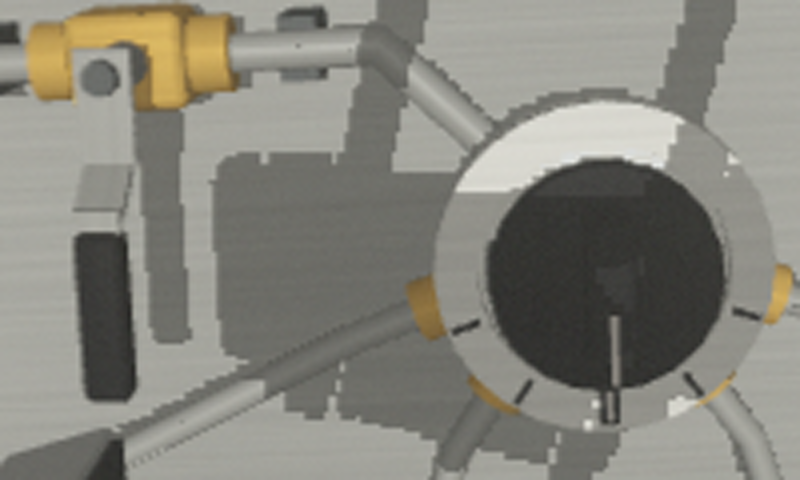

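The crop shows the dial spanning x 434-777 and y 97-430. The marks are at (466,327) mark4, (523,391) mark3, (694,385) mark2 and (746,314) mark1. The pointer tip is at (610,422), the sleeve runs from (102,235) to (109,400), and the pivot is at (100,77).

```bash
python3 - <<'E'
from h import *;import pickle
from scipy.optimize import least_squares
s,o=pickle.load(open("w1.pkl","rb"))
g=lambda u,v,z:atz(s,(195+(u+.5)/4-.5,165+(v+.5)/4-.5),z,o)[:2]
m=np.array([g(746,314,.072),g(694,385,.072),g(523,391,.072),g(466,327,.072)])
a=np.radians([70,35,-35,-70])
f=lambda p:(m-(p[:2]+.0445*np.c_[np.cos(a+p[2]),np.sin(a+p[2])])).ravel()
r=least_squares(f,[.5,-.02,0]);print("marks",r.x,np.degrees(r.x[2]),r.fun*1e3)
e=[g(434,262,.072),g(777,262,.072),g(605,97,.072),g(605,430,.072)]
print("dial",e,(e[0]+e[1])/2,(e[2]+e[3])/2)
e=[g(487,270,.082),g(724,270,.082)];print("skirt",(e[0]+e[1])/2,e[0]-e[1])
print("tip",g(610,422,.080))
print("lever sleeve",g(105,318,.097),g(102,235,.097),g(109,400,.097),"piv",g(100,77,.085))
E
```

```text
marks [ 0.50146683 -0.03659386  0.03928152] 2.250665155443514 [-0.13616631 -0.23963155  0.27389032  0.3532159  -0.18073642 -0.153617
  0.04301242  0.04003265]
dial [array([ 0.49823376, -0.08689656]), array([0.49894059, 0.01409894]), array([ 0.44973037, -0.03711514]), array([ 0.55146203, -0.03594923])] [ 0.49858718 -0.03639881] [ 0.5005962  -0.03653218]
skirt [ 0.49826118 -0.03706584] [-0.00047847 -0.06828359]
tip [ 0.54578742 -0.03504811]
lever sleeve [ 0.50709798 -0.17839948] [ 0.4830874  -0.17737896] [ 0.53156024 -0.17915194] piv [ 0.44106122 -0.17768558]
```

Emit:
servo_tool:
  moves:
    - [-0.6, 0.4, 1.2, -0.2, 0.3]
    - [-1.2, 0.8, 2.5, -0.4, 0.6]
    - [-1.6, 1.2, 4, -0.4, 0.6]
    - [-1.6, 1.2, 5.5, -0.4, 0.6]
    - [-1.6, 1.2, 7, -0.4, 0.6]
    - [-1.6, 1.2, 7.6, -0.4, 0.6]
    - [-1.6, 1.2, 7.6, -0.4, 0.6]
    - [-1.6, 1.2, 7.6, -0.4, 0.6]

```text
time: 3.28
tool_pos: [0.4997, -0.0369, 0.1399]
ee_rot: [3.141, -0.002, -3.105]
wrist_force: [-0.3, 0.5, -0.2]
width: 0.0442
finger_force: 0.0
```

```bash
python3 - <<'E'
from bench import robot
from h import *;import pickle
o=robot.get_obs();print(o["time"],o["tool_pos"],o["ee_rot"],o["width"])
s=robot.snapshot("wrist");pickle.dump((s,o),open("w2.pkl","wb"))
print(proj(s,o["tool_pos"],o),proj(s,(.5005,-.0366,.11),o))
crop(s,220,150,200,150,4,"pics/w2c.png")
E
```

```text
3.2833 [ 0.49971372 -0.03692928  0.13989728] [ 3.14126004e+00 -1.87632108e-03 -3.10465279e+00] 0.0441936072811096
[319.88530892 290.40458996] [320.37395534 270.51597919]
```

View pics/w2c.png

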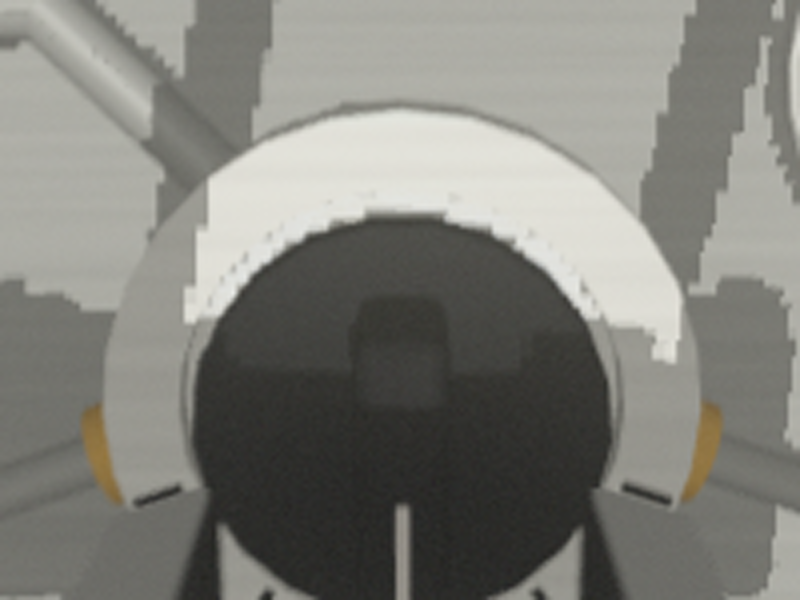

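The crop shows the bar end centred at u≈400 and the fingers at 218 and 583, also centred at 400, so the gripper is aligned. I'll descend and close.

Emit:
servo_tool:
  moves:
    - [0, 0, 1, 0, 0.6]
    - [0, 0, 1.7, 0, 0.6]
    - [0, 0, 2.08, 0, 0.7]
    - [0, 0, 2.08, 0, 0.8]
    - [0, 0, 2.08, 0, 0.82]
    - [0, 0, 2.08, 0, 0.84]
    - [0, 0, 2.08, 0, 0.86]
    - [0, 0, 2.08, 0, 0.88]

```text
time: 4.0
tool_pos: [0.5016, -0.0365, 0.0906]
ee_rot: [3.141, 0.004, -3.104]
wrist_force: [0.2, 2.3, 4.2]
width: 0.0137
finger_force: 30.0
```

Emit:
servo_tool:
  moves:
    - [0, 0, 0, 0, 0.95]
    - [0, 0, 0, 0, 1]
    - [0, 0, 0, 0, 1]

```text
time: 4.25
tool_pos: [0.5015, -0.0365, 0.0905]
ee_rot: [3.141, 0.004, -3.103]
wrist_force: [-0.3, 2.8, 6.1]
width: 0.014
finger_force: 30.0
```

```bash
cat > st.py <<'E'
from bench import robot
import numpy as np
np.set_printoptions(precision=4,suppress=True)
o=robot.get_obs();print(o["time"],o["tool_pos"],o["ee_rot"],o["wrist_force"],o["wrist_torque"],o["width"],o["finger_force"])
E
python3 st.py
```

```text
4.25 [ 0.5015 -0.0365  0.0905] [ 3.1412  0.0039 -3.1034] [-0.2813  2.8239  6.0504] [ 0.6333 -0.0943  0.0035] 0.01402170596707795 29.999503791332245
```

Emit:
servo_tool:
  moves:
    - [0, 0, -0.1, 0, 1]
    - [0, 0, -0.2, 0, 1]
    - [0, 0, -0.3, 0, 1]
    - [0, 0, -0.3, 0, 1]

```text
time: 4.58
tool_pos: [0.5014, -0.0366, 0.0944]
ee_rot: [3.141, 0.002, -3.104]
wrist_force: [5.6, 1.6, -11.0]
width: 0.014
finger_force: 30.0
```

```bash
python3 st.py
```

```text
4.5833 [ 0.5014 -0.0366  0.0944] [ 3.1407  0.0024 -3.1036] [  5.6365   1.6463 -11.0457] [ 0.4605 -1.5362  0.0594] 0.014016711331818102 29.99560385942459
```

Emit:
servo_tool:
  moves:
    - [0, 0, -0.08, 0, 1]
    - [0, 0, -0.14, 0, 1]
    - [0, 0, -0.14, 0, 1]

```text
time: 4.83
tool_pos: [0.5013, -0.0365, 0.0975]
ee_rot: [3.141, 0.002, -3.104]
wrist_force: [7.0, 2.6, -9.6]
width: 0.0135
finger_force: 30.0
```

```bash
python3 st.py
```

```text
4.8333 [ 0.5013 -0.0365  0.0975] [ 3.1406  0.0021 -3.1036] [ 7.0171  2.6479 -9.6405] [ 0.4341 -1.6235  0.0721] 0.013538419897343813 29.995332062244415
```

Emit:
servo_tool:
  moves:
    - [-0.06, 0.02, 0, 0, 1]
    - [-0.06, 0.02, 0, 0.3, 1]
    - [-0.06, 0.02, 0, 0.7, 1]
    - [-0.06, 0.02, 0, 1, 1]
    - [-0.06, 0.02, 0, 1, 1]

```text
time: 5.25
tool_pos: [0.5014, -0.0365, 0.0971]
ee_rot: [3.142, -0.002, 3.074]
wrist_force: [4.4, -0.1, -11.2]
width: 0.0135
finger_force: 30.0
```

```bash
python3 st.py
```

```text
5.25 [ 0.5014 -0.0365  0.0971] [ 3.1415 -0.0015  3.074 ] [  4.4047  -0.0868 -11.1724] [ 0.205  -1.2305  0.0174] 0.013456111317738835 29.9973464012146
```

Emit:
servo_tool:
  moves:
    - [-0.04, 0, -0.02, 0.7, 1]
    - [-0.04, 0, -0.02, 1.4, 1]
    - [-0.04, 0, -0.02, 2.1, 1]
    - [-0.04, 0, -0.02, 2.8, 1]
    - [-0.04, 0, -0.02, 3.5, 1]
    - [-0.04, 0, -0.02, 3.5, 1]

```text
time: 5.75
tool_pos: [0.5015, -0.0363, 0.0977]
ee_rot: [-3.141, -0.003, 2.708]
wrist_force: [3.3, 1.6, -10.6]
width: 0.0139
finger_force: 30.0
```

```bash
python3 st.py
```

```text
5.75 [ 0.5015 -0.0363  0.0977] [-3.1406 -0.0034  2.7076] [  3.2876   1.5689 -10.6165] [ 0.1834 -0.8561 -0.0187] 0.013853775759893343 29.997189939022064
```

Emit:
servo_tool:
  moves:
    - [-0.03, 0.03, 0, 0.7, 1]
    - [-0.03, 0.03, 0, 1.4, 1]
    - [-0.03, 0.03, 0, 2.1, 1]
    - [-0.03, 0.03, 0, 2.8, 1]
    - [-0.03, 0.03, 0, 3.5, 1]
    - [-0.03, 0.03, 0, 4.2, 1]
    - [-0.03, 0.03, 0, 4.9, 1]
    - [-0.03, 0.03, 0, 5.5, 1]
    - [-0.03, 0.03, 0, 6, 1]
    - [-0.03, 0.03, 0, 6, 1]

```text
time: 6.58
tool_pos: [0.5018, -0.0362, 0.0979]
ee_rot: [-3.137, -0.003, 2.081]
wrist_force: [-0.0, 0.9, -10.8]
width: 0.0138
finger_force: 30.0
```

```bash
python3 st.py
```

```text
6.5833 [ 0.5018 -0.0362  0.0979] [-3.1372 -0.0025  2.0811] [ -0.0281   0.8677 -10.8169] [ 0.0323 -0.3645 -0.0793] 0.013766064433664604 29.99662756919861
```

Emit:
servo_tool:
  moves:
    - [0, 0, 0.06, 0, 1]
    - [0, 0, 0.08, 0, 1]
    - [0, 0, 0.08, 0, 1]

```text
time: 6.83
tool_pos: [0.5019, -0.0362, 0.0967]
ee_rot: [-3.138, -0.002, 2.081]
wrist_force: [-1.8, -0.3, -10.0]
width: 0.014
finger_force: 30.0
```

Emit:
servo_tool:
  moves:
    - [0, 0, 0.03, 0, 1]
    - [0, 0, 0.03, 0, 1]

```text
time: 7.0
tool_pos: [0.5019, -0.0362, 0.0962]
ee_rot: [-3.138, -0.002, 2.08]
wrist_force: [-4.7, 0.3, -10.7]
width: 0.0138
finger_force: 30.0
```

Emit:
servo_tool:
  moves:
    - [0, 0, 0.02, 0, 1]
    - [0, 0, 0.02, 0, 1]

```text
time: 7.17
tool_pos: [0.5019, -0.0362, 0.0959]
ee_rot: [-3.138, -0.002, 2.08]
wrist_force: [-5.3, -0.7, -10.7]
width: 0.0136
finger_force: 30.0
```

Emit:
servo_tool:
  moves:
    - [0, 0, 0.03, 0, 1]
    - [0, 0, 0.03, 0, 1]
    - [0, 0, 0.03, 0, 1]

```text
time: 7.42
tool_pos: [0.5019, -0.0362, 0.0957]
ee_rot: [-3.138, -0.002, 2.08]
wrist_force: [-7.1, 1.3, -8.3]
width: 0.0135
finger_force: 30.0
```

Emit:
servo_tool:
  moves:
    - [0, 0, 0.03, 0, 1]
    - [0, 0, 0.03, 0, 1]
    - [0, 0, 0.03, 0, 1]

```text
time: 7.67
tool_pos: [0.502, -0.0362, 0.0957]
ee_rot: [-3.138, -0.002, 2.08]
wrist_force: [-6.8, 0.4, -5.6]
width: 0.0137
finger_force: 30.0
```

```bash
python3 st.py
```

```text
7.6667 [ 0.502  -0.0362  0.0957] [-3.1382 -0.0016  2.0803] [-6.8254  0.4132 -5.5576] [-0.0503  1.2898  0.0379] 0.013717266987386298 29.996390640735626
```

Emit:
servo_tool:
  moves:
    - [0.03, -0.05, 0.02, 0.1, 1]
    - [0.03, -0.05, 0.02, 0.2, 1]

```text
time: 7.83
tool_pos: [0.5019, -0.0361, 0.0956]
ee_rot: [-3.141, 0.0, 2.059]
wrist_force: [-5.3, 1.7, -5.7]
width: 0.0137
finger_force: 30.0
```

Emit:
servo_tool:
  moves:
    - [0, 0, 0, 0.1, 1]
    - [0, 0, 0, 0.2, 1]

```text
time: 8.0
tool_pos: [0.5019, -0.0361, 0.0956]
ee_rot: [-3.141, 0.0, 2.038]
wrist_force: [-5.6, 0.6, -5.2]
width: 0.0134
finger_force: 30.0
```

```bash
python3 st.py
```

```text
8.0 [ 0.5019 -0.0361  0.0956] [-3.1411  0.0001  2.0377] [-5.59    0.594  -5.1855] [0.0001 0.8791 0.1061] 0.013420808813901943 30.00060260295868
```

Emit:
servo_tool:
  moves:
    - [0.02, -0.03, 0.02, 0.1, 1]
    - [0.02, -0.03, 0.02, 0.2, 1]

```text
time: 8.17
tool_pos: [0.5019, -0.0361, 0.0955]
ee_rot: [3.14, 0.001, 2.017]
wrist_force: [-4.7, 1.1, -3.3]
width: 0.0137
finger_force: 30.0
```

Emit:
servo_tool:
  moves:
    - [0, 0, 0, 0.1, 1]
    - [0, 0, 0, 0.2, 1]

```text
time: 8.33
tool_pos: [0.5019, -0.0361, 0.0954]
ee_rot: [3.14, 0.001, 1.995]
wrist_force: [-4.1, 0.9, -0.8]
width: 0.0141
finger_force: 30.0
```

```bash
python3 st.py
```

```text
8.3333 [ 0.5019 -0.0361  0.0954] [3.1402 0.0011 1.9954] [-4.102   0.9148 -0.8138] [0.0462 0.8563 0.1894] 0.01410262911050311 30.008929073810577
```

Emit:
servo_tool:
  moves:
    - [0, 0, 0, 0.1, 1]
    - [0, 0, 0, 0.2, 1]

```text
time: 8.5
tool_pos: [0.5019, -0.0361, 0.0954]
ee_rot: [3.14, 0.001, 1.974]
wrist_force: [-4.3, 0.7, -1.1]
width: 0.0139
finger_force: 30.0
```

Emit:
servo_tool:
  moves:
    - [0, 0, 0, 0.1, 1]
    - [0, 0, 0, 0.2, 1]

```text
time: 8.67
tool_pos: [0.5019, -0.0361, 0.0953]
ee_rot: [3.14, 0.001, 1.953]
wrist_force: [-5.0, 1.4, 0.7]
width: 0.0136
finger_force: 30.0
```

```bash
python3 st.py
```

```text
8.6667 [ 0.5019 -0.0361  0.0953] [3.1401 0.001  1.9534] [-4.9582  1.3742  0.6626] [-0.0284  0.8653  0.1149] 0.013606743246213329 30.011853575706482
```

Now at -70.3° and still riding on the key; I'll continue.

Emit:
servo_tool:
  moves:
    - [0, 0, 0, 0.1, 1]
    - [0, 0, 0, 0.2, 1]

```text
time: 8.83
tool_pos: [0.5019, -0.036, 0.0953]
ee_rot: [3.14, 0.001, 1.932]
wrist_force: [-4.1, 0.5, -0.4]
width: 0.0137
finger_force: 30.0
```

Emit:
servo_tool:
  moves:
    - [0, 0, 0, 0.1, 1]
    - [0, 0, 0, 0.2, 1]

```text
time: 9.0
tool_pos: [0.5019, -0.0361, 0.0952]
ee_rot: [3.14, 0.001, 1.911]
wrist_force: [-4.4, 0.7, 1.1]
width: 0.0136
finger_force: 30.0
```

```bash
python3 st.py
```

```text
9.0 [ 0.5019 -0.0361  0.0952] [3.1401 0.0009 1.9114] [-4.4218  0.7098  1.0992] [-0.0042  0.7725  0.19  ] 0.013559700770659133 30.022671818733215
```

Emit:
servo_tool:
  moves:
    - [0, 0, 0, 0.1, 1]
    - [0, 0, 0, 0.2, 1]

```text
time: 9.17
tool_pos: [0.5019, -0.036, 0.095]
ee_rot: [3.14, 0.001, 1.89]
wrist_force: [-4.0, 1.0, 2.3]
width: 0.014
finger_force: 30.0
```

Emit:
servo_tool:
  moves:
    - [0, 0, 0, 0.1, 1]
    - [0, 0, 0, 0.2, 1]

```text
time: 9.33
tool_pos: [0.5018, -0.0361, 0.0944]
ee_rot: [3.14, 0.001, 1.869]
wrist_force: [-1.6, 0.4, -8.6]
width: 0.0138
finger_force: 30.0
```

```bash
python3 st.py
```

```text
9.3333 [ 0.5018 -0.0361  0.0944] [3.1404 0.0008 1.8692] [-1.6059  0.3817 -8.5719] [-0.0049  0.0118 -0.0049] 0.013822658328650433 29.995069205760956
```

The spring load has come back onto the arm (Fz -8.6, torque about 0) at about -75°, so the key has found the notch. Now I'll lower it gently.

Emit:
servo_tool:
  moves:
    - [0, 0, 0.03, 0.05, 1]
    - [0, 0, 0.06, 0.1, 1]
    - [0, 0, 0.06, 0.1, 1]

```text
time: 9.58
tool_pos: [0.5018, -0.0361, 0.0911]
ee_rot: [3.141, 0.0, 1.859]
wrist_force: [3.1, -0.6, -10.6]
width: 0.0136
finger_force: 30.0
```

```bash
python3 st.py
```

```text
9.5833 [ 0.5018 -0.0361  0.0911] [3.141  0.0001 1.8593] [  3.0666  -0.5912 -10.5507] [-0.1396 -0.6977  0.0285] 0.013638977863467482 29.996654391288757
```

Emit:
servo_tool:
  moves:
    - [0, 0, 0.03, 0, 1]
    - [0, 0, 0.05, 0, 1]
    - [0, 0, 0.05, 0, 1]

```text
time: 9.83
tool_pos: [0.5018, -0.0361, 0.091]
ee_rot: [3.141, 0.0, 1.86]
wrist_force: [2.7, -0.3, -10.0]
width: 0.0141
finger_force: 30.0
```

```bash
python3 st.py
```

```text
9.8333 [ 0.5018 -0.0361  0.091 ] [3.1409 0.0004 1.8598] [ 2.7277 -0.2711 -9.9608] [-0.1543 -0.8218 -0.0091] 0.01405387296957649 29.99699503183365
```

Emit:
servo_tool:
  moves:
    - [0, 0, 0.04, 0, 1]
    - [0, 0, 0.06, 0, 1]
    - [0, 0, 0.06, 0, 1]
    - [0, 0, 0.06, 0, 1]

```text
time: 10.17
tool_pos: [0.5018, -0.0361, 0.0906]
ee_rot: [3.14, 0.001, 1.86]
wrist_force: [2.5, -0.4, -6.0]
width: 0.0135
finger_force: 30.0
```

```bash
python3 st.py
```

```text
10.1667 [ 0.5018 -0.0361  0.0906] [3.1404 0.0008 1.8599] [ 2.5354 -0.3919 -6.0379] [-0.1341 -0.5562 -0.0083] 0.013482706842477052 29.998571276664734
```

Emit:
servo_tool:
  moves:
    - [0, 0, 0, 0, 0.84]
    - [0, 0, 0, 0, 0.8]
    - [0, 0, 0, 0, 0.7]
    - [0, 0, 0, 0, 0.6]
    - [0, 0, 0, 0, 0.6]

```text
time: 10.58
tool_pos: [0.5015, -0.0361, 0.0906]
ee_rot: [3.141, 0.001, 1.86]
wrist_force: [1.0, -0.6, 0.2]
width: 0.0352
finger_force: 0.0
```

Emit:
servo_tool:
  moves:
    - [0, 0, -1, 0, 0.6]
    - [0, 0, -2, 0, 0.6]
    - [0, 0, -3, 0, 0.6]
    - [0.3, 0, -4, 0, 0.6]
    - [0.3, 0, -5, 0, 0.6]
    - [0.3, 0, -5, 0, 0.6]

```text
time: 11.08
tool_pos: [0.5017, -0.029, 0.2215]
ee_rot: [3.132, 0.005, 1.86]
wrist_force: [-0.1, 0.7, 0.0]
width: 0.0374
finger_force: 0.0
```

```bash
python3 - <<'E'
from bench import robot
from h import *;import pickle
o=robot.get_obs();print(o["time"],o["tool_pos"],o["ee_rot"],o["width"],o["wrist_force"],o["joint_positions"])
s=robot.snapshot("wrist");pickle.dump((s,o),open("w3.pkl","wb"))
u=proj(s,(.5018,-.0361,.082),o);print(u);x,y=int(u[0])-100,int(u[1])-75;print(x,y)
a=np.radians(2.25-75.4)
for z in(.079,.0835):
    t=proj(s,(.5018+.0445*np.cos(a),-.0361+.0445*np.sin(a),z),o);print("tip",(t-[x,y])*4)
crop(s,x,y,200,150,4,"pics/w3c.png")
E
```

```text
11.0833 [ 0.50171335 -0.02902574  0.22145389] [3.1316095  0.00498633 1.86036843] 0.03742873863002037 [-0.13427676  0.69794909  0.00637165] [-1.70629810e-01 -3.01959878e-02  1.45972932e+00 -3.38783468e-05
  1.70090025e+00 -4.60231385e-01]
[316.55893916 229.21203164]
216 154
tip [403.60079173 488.62976434]
tip [403.66808183 496.38373443]
```

View pics/w3c.png

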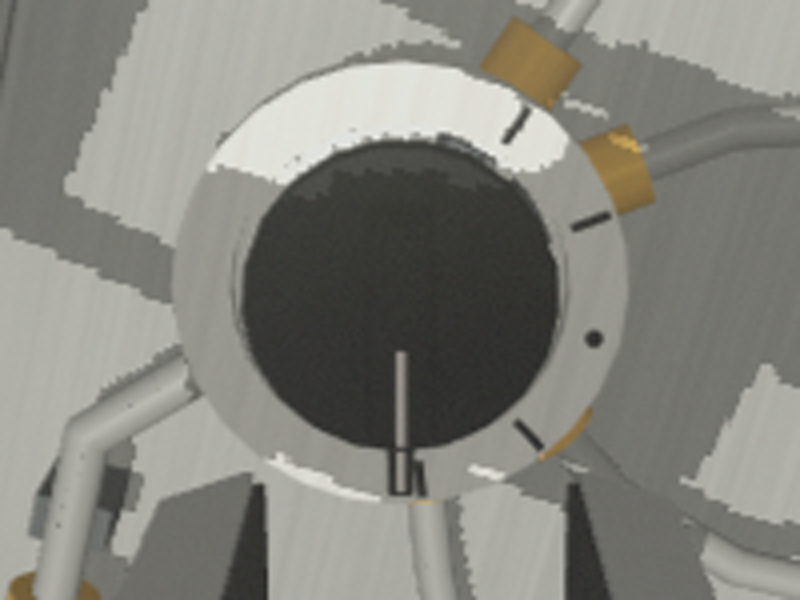

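```bash
python3 - <<'E'
from h import *;import pickle
s,o=pickle.load(open("w3.pkl","rb"));c=np.array([.5018,-.0361])
t=np.linspace(0,2*np.pi,721)
for r,z in((.0505,.072),(.0345,.082),(.0345,.0865)):
    p=(np.array([proj(s,(*(c+r*np.array([np.cos(a),np.sin(a)])),z),o) for a in t])-[216,154]+.5)*4-.5
    print(r,z,p.min(0),p.max(0),np.ptp(p,axis=0))
E
```

```text
0.0505 0.072 [174.24124718  59.65439088] [632.31997401 502.79890345] [458.07872683 443.14451257]
0.0345 0.082 [242.58692769 142.5292729 ] [564.54613608 453.16187248] [321.95920839 310.63259959]
0.0345 0.0865 [240.49809529 146.14311929] [566.73042463 460.57190725] [326.23232934 314.42878796]
```

The crop shows the pointer tip at (400,495), about 5° past the mark 4 line at (420,480). That fits the detent found at -75°. The skirt spans 242-560, which matches the home height. Next is the lever; first I'll check the funnel's position.

```bash
python3 - <<'E'
from h import *;import pickle
s=pickle.load(open("side.pkl","rb"));print(atz(s,(285,125),.252),atz(s,(288,183),.1))
w=pickle.load(open("scene.pkl","rb"));print(atz(w,(259,231),.252))
E
```

```text
[ 0.69799117 -0.21078115  0.252     ] [ 0.68965791 -0.17593109  0.1       ]
[ 0.70027589 -0.20622022  0.252     ]
```

Emit:
servo_tool:
  moves:
    - [-1.2, -0.3, 0, 0, 1]
    - [-2.5, -0.6, 0, 0, 1]
    - [-3.8, -0.9, 0.5, 0, 1]
    - [-4.6, -1.1, 1.5, 0, 1]
    - [-4.6, -1.1, 2.8, 0, 1]
    - [-4.6, -1.1, 3.6, 0, 1]
    - [-4.6, -1.1, 3.6, 0, 1]
    - [-4.6, -1.1, 3.6, 0, 1]

```text
time: 11.8
tool_pos: [0.5039, -0.1464, 0.1224]
ee_rot: [-3.137, -0.003, 1.86]
wrist_force: [-0.1, 1.5, 0.8]
width: 0.0004
finger_force: 0.0
```

```bash
python3 - <<'E'
from bench import robot
from h import *;import pickle
o=robot.get_obs();print(o["time"],o["tool_pos"],o["ee_rot"],o["width"],o["wrist_force"])
s=robot.snapshot("wrist");cv2.imwrite("pics/w4.png",s["image"])
for P in [(.508,-.178,.097),(.442,-.178,.085),(.508,-.145,.078)]:print(proj(s,P,o))
E
```

```text
11.8 [ 0.50390866 -0.14639296  0.12239932] [-3.13719936 -0.00341677  1.85962489] 0.0004055461271228173 [-0.09672634  1.49568886  0.83741065]
[312.43997442 321.02960356]
[208.78491164 283.33956896]
[328.11200602 259.74212104]
```

View pics/w4.png

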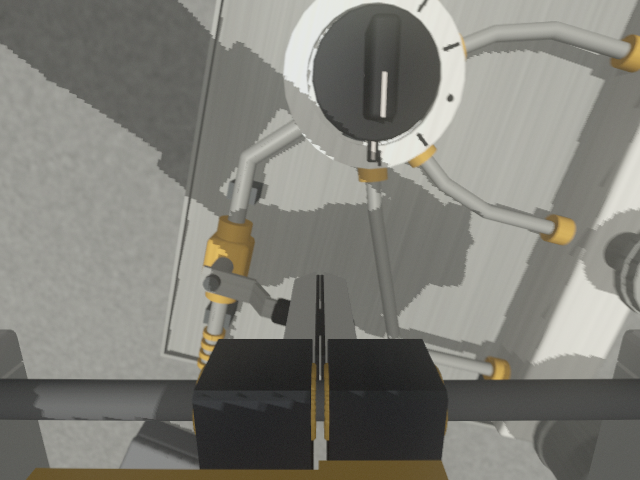

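The view shows the closed fingertips at (320,277), beside the lever on its valve side, with the pivot at (213,283). The sleeve is just behind the fingers. I'll lower and swing.

Emit:
servo_tool:
  moves:
    - [0, 0, 0.9, 0, 1]
    - [0, 0, 1.6, 0, 1]
    - [0, 0, 1.78, 0, 1]
    - [0, 0, 1.78, 0, 1]

```text
time: 12.18
tool_pos: [0.5055, -0.1465, 0.0806]
ee_rot: [-3.141, -0.0, 1.861]
wrist_force: [0.3, 0.2, -0.2]
width: 0.0008
finger_force: 0.0
```

Emit:
servo_tool:
  moves:
    - [-0.3, 0, 0, 0, 1]
    - [-0.6, -0.1, 0, 0, 1]
    - [-0.9, -0.15, 0, 0, 1]
    - [-1.2, -0.2, 0, 0, 1]
    - [-1.5, -0.3, 0, 0, 1]
    - [-1.85, -0.42, 0, 0, 1]
    - [-1.85, -0.42, 0, 0, 1]

```text
time: 12.77
tool_pos: [0.5087, -0.1964, 0.0804]
ee_rot: [-3.141, 0.002, 1.858]
wrist_force: [-0.2, 0.8, -0.1]
width: 0.0005
finger_force: 0.3
```

```bash
python3 st.py
```

```text
12.7667 [ 0.5087 -0.1964  0.0804] [-3.1413  0.0017  1.8583] [-0.2246  0.7639 -0.0866] [ 0.0514 -0.0872 -0.0131] 0.0005191022773901114 0.2649616903363494
```

Emit:
servo_tool:
  moves:
    - [-0.3, -0.25, 0, 0, 1]
    - [-0.6, -0.55, 0, 0, 1]
    - [-0.83, -0.94, 0, 0, 1]
    - [-0.95, -1.25, 0, 0, 1]
    - [-1.06, -1.55, 0, 0, 1]
    - [-1.16, -1.8, 0, 0, 1]
    - [-1.16, -1.8, 0, 0, 1]

```text
time: 13.35
tool_pos: [0.4728, -0.2364, 0.0807]
ee_rot: [-3.141, 0.002, 1.859]
wrist_force: [1.7, 0.3, -0.2]
width: 0.0003
finger_force: 0.1
```

Emit:
servo_tool:
  moves:
    - [-0.05, -0.2, 0, 0, 1]
    - [-0.05, -0.3, 0, 0, 1]
    - [-0.05, -0.3, 0, 0, 1]

```text
time: 13.6
tool_pos: [0.4668, -0.2386, 0.0807]
ee_rot: [-3.142, 0.001, 1.86]
wrist_force: [1.7, 1.2, -0.2]
width: 0.0001
finger_force: 0.7
```

```bash
python3 st.py
```

```text
13.6 [ 0.4668 -0.2386  0.0807] [-3.1415  0.0011  1.8597] [ 1.6559  1.1639 -0.2461] [ 0.1576 -0.3349  0.0051] 0.0001493960642646814 0.7353681842505466
```

Next I'll push in -x in small steps until the stop is felt.

Emit:
servo_tool:
  moves:
    - [0.03, -0.1, 0, 0, 1]
    - [0.05, -0.16, 0, 0, 1]
    - [0.05, -0.16, 0, 0, 1]

```text
time: 13.85
tool_pos: [0.466, -0.2386, 0.0811]
ee_rot: [3.135, 0.004, 1.86]
wrist_force: [10.0, 0.1, -3.4]
width: 0.0004
finger_force: 4.7
```

Emit:
servo_tool:
  moves:
    - [0.02, -0.08, 0, 0, 1]
    - [0.02, -0.08, 0, 0, 1]
    - [0.02, -0.08, 0, 0, 1]

```text
time: 14.1
tool_pos: [0.4658, -0.2386, 0.0812]
ee_rot: [3.131, 0.005, 1.861]
wrist_force: [14.3, 0.2, -6.2]
width: 0.0005
finger_force: 6.8
```

```bash
python3 st.py
```

```text
14.1 [ 0.4658 -0.2386  0.0812] [3.1309 0.0053 1.8607] [14.2681  0.2196 -6.2116] [ 0.12   -2.7235 -0.0888] 0.0004534039321646118 6.796933212317526
```

The stop is reached: the force rises with no motion. I'll back off and lift away.

Emit:
servo_tool:
  moves:
    - [-0.03, 0.3, 0, 0, 1]
    - [-0.03, 0.8, 0, 0, 1]
    - [-0.03, 1, -0.5, 0, 1]
    - [-0.03, 1, -2, 0, 1]
    - [-0.03, 1, -3.5, 0, 1]
    - [1, 1, -5, 0, 1]
    - [2, 1, -6.5, 0, 1]
    - [2, 1, -8, 0, 1]
    - [2, 1, -8, 0, 1]
    - [2, 1, -8, 0, 1]

```text
time: 14.93
tool_pos: [0.4716, -0.1836, 0.2845]
ee_rot: [3.137, 0.006, 1.86]
wrist_force: [0.5, -0.0, -0.3]
width: 0.0003
finger_force: 0.0
```

```bash
python3 - <<'E'
from bench import robot
from h import *
o=robot.get_obs();print(o["time"],o["tool_pos"],o["wrist_force"])
s=robot.snapshot("wrist");cv2.imwrite("pics/w5.png",s["image"])
E
```

```text
14.9333 [ 0.47163433 -0.18363382  0.28449967] [ 0.46463179 -0.01192763 -0.29157454]
```

View pics/w5.png

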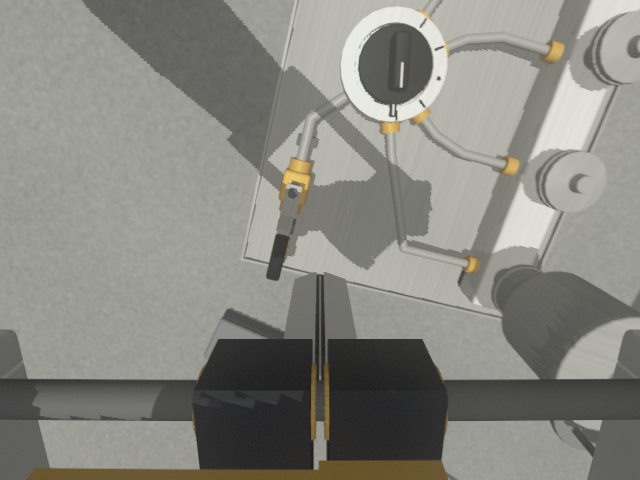

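The view shows the lever along its pipe, from its pivot at (292,193) to the sleeve at (278,257), so it is open. The knob is home at head 4's notch, with its pointer at (393,112), and the funnel and covers are in place. I'll hand the job in.

```bash
python3 -c "
from bench import robot
print(robot.close_job())"
```

```text
the job is handed in; nothing more can be done
None
```

The job is handed in: the selector knob is home in head 4's notch, about 5° past its mark, and the lever is open against its stop. The funnel and the two covers in the last view were in place; the third cover was out of view and the small bench items weren't rechecked. It took about 15 s of the 67 s.

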